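# Eject a drive module and load it in the test rack

### The arm

A 6-joint arm with a two-finger parallel gripper is mounted at the origin on the work surface. World frame = base frame: x ahead of the robot, y to its left, z up, the work surface at z = 0. Lengths are in m, angles in rad, forces in N, time in s.
With the tool pointing down it reaches from about 0.35 to 0.875 m from the base axis. Payload 4.2 kg.
Tool frame: the origin (TCP) lies between the finger pads; the fingertips stand 17 mm ahead of it and the grasp point (between the pads) lies 2 mm behind it; z points along the fingers, y is the direction in which the jaws open and shut (so a half turn about z gives the same grasp; the last joint's range is limited). The gripper opens to 87 mm and grips with 3 to 60 N. Pads are 19 mm wide; open, the fingers measure 117 mm over their backs; the gripper's body (75 mm by 190 mm) begins 51 mm behind the grasp point.
Start: joints at [1.383, 0.385, 0.008, 0, -1.194, -0.259], TCP at [0.27, 0.564, 0.24] pointing down, gripper open.
Joint ranges: [-3.14, 3.14], [-1.21, 2.06], [-1.07, 1.41], [-3.16, 2.05], [-2.99, -0.16], [-3.1, 3.1]. Speed limits (rad/s): [2.79, 2.79, 3.14, 3.14, 3.14, 3.14].

### API

Orientations are given as a unit quaternion [w, x, y, z].
In Python, from rig import sense, grab_frame, calibration, hand_in gives the robot as it stands.
- The arm moves only by the tool carry_out, never from a script. Its argument "deltas" is one flat list of numbers, 7 for each row, row after row: the shift along the world's x, y, z in cm, then the turn, a rotation vector about the world's x, y, z in rad, then the finger opening in cm, from 0 to 8.7. In form: [dx, dy, dz, rx, ry, rz, gripper, dx, dy, dz, rx, ry, rz, gripper, ...]. A call has 1 to 20 rows; each row is the pose to reach, as a shift and turn from the pose commanded when the call began; what a row does not reach only later rows make up. A row lasts 1/12 s, in which the tool goes at most 41.7 mm and 7.16 degrees, less where a joint would pass 70% of its speed; a pose out of reach is approached as far as the arm can. A call with a gripper value outside its range is refused whole. The fingers move at their own pace and stop on an object; "newtons" is the grip in N (left out, the last holds). Time passes only in rows, so rows that repeat a pose let the fingers close. It gives the time, the measured TCP pose, the force and the opening at its end, in the units of the state.
- sense(): the state, without advancing time (a new reading comes with each control period).
- grab_frame(name): name is "scene" or "top" or "wrist"; returns the picture (400x640x3 uint8, red, green, blue); there is no depth.
- calibration(name): a dict with "fx", "fy", "cx", "cy" (pixels), "R" (3x3) and "t" (3): a world point X has camera coordinates R X + t; the wrist camera has in their place "hand_eye" (4x4, takes a point from camera to tool coordinates, whose origin is the TCP and whose axes are the flange's). Camera axes: x right, y down, z forward; pixel columns grow to the right and rows downward; lengths in m; the calibration is good to about 2 mm. The wrist camera is an equidistant fisheye: a pixel r from the principal point sees the ray r / f radians off the axis. A picture is of the moment at which its call begins: read the wrist's pose just before it. calibration takes no time and is no camera call.
- hand_in(): hands the job in, once; it reports no verdict.
The state is a dict: "time_s": time; "q": joint angles; "qvel": joint speeds; "joint_torque": joint torques, N m; "position": TCP position; "orientation": TCP orientation; "wrist_force": force on the tool from outside, world axes, zero at the start; "torque": the same for the moment, N m; "grip_width": opening from 0.0 (shut) to 1.0 (fully open).
Only numpy, scipy, OpenCV 4.12 (cv2) and the standard library are available. Lean on these libraries where they do the work, as an engineer would, in place of code of your own. Each camera call takes 0.05 s, during which the arm holds its last target. There are 200 camera calls.

### The job

Press the red eject lever of the aluminium dock all the way down so that the orange module rises out of its pocket, then take the module by its sides and lift it out. Slide it down into the empty slot of the grey test rack, keeping hold of it until it stands fully home, then let go. Leave the blue module in the rack where it is.

Things in the scene. Friction and masses are not known exactly. Their poses are not given: they have to be found in the camera images.
- module: Orange-topped drive module: a flat slab 100 mm long (x), 26 mm thick (y), 90 mm tall (z up), edges rounded 3 mm, 0.25 to 0.5 kg, the same both ways round. Origin: centre of its underside. It starts seated in the dock, its top 2 mm below the dock's top, so it cannot be gripped; the lever raises it about 41 mm, to be gripped across its thickness from above and lifted straight up.
- dock: Fixed aluminium dock block, 128 mm (x) by 80 mm (y) by 104 mm tall, with a pocket 104 by 30 mm and 92 mm deep in the middle of its top, long side along x. Origin: centre of its underside, on the table; z up. The eject lever sticks out of its -x end.
- eject_lever (a joint): Angle (rad) of the red eject lever: 0 fully up (starts at 0 to 0.06), 0.8 fully down at its stop. Pressing takes up to about 10 N. It is stiff by friction and the lever stays where it is left and holds the module up; it does not spring back. The module begins to rise at about 0.07 and then rises in proportion. Hinge: parallel to the dock's y, at x = -72 mm, z = 75 mm in the dock's frame.
- lever_pad (a point): Middle of the upper face of the red press pad (50 mm wide, 36 mm along the arm, 10 mm thick), 85 mm along the lever's arm from its hinge. The arm points to the dock's -x, 0.4 rad above level when up, 0.4 rad below level when down, so the pad's face goes from about 113 mm above the table on an arc down to about 47 mm.
- rack: Fixed grey test rack, 130 mm (x) by 160 mm (y) by 57 mm tall, origin at the centre of its underside on the table, z up. In its top are two equal slots 104 mm long (along x), 30 mm wide and 45 mm deep with 4 mm bevelled mouths, their centres at y = +45 mm (empty) and y = -45 mm (blue module).
- slot (a point): Centre of the floor of the rack's empty slot, 12 mm above the table; axes as the rack: x along the slot, y across it, z up. The slot's mouth is 45 mm above this point. Seated here, the module stands 45 mm out of the rack.
- blue_module: The blue-topped module seated in the rack's other slot, of the same shape as the orange one, standing 45 mm out of the rack. Origin: centre of its underside. To be left alone.

How it is judged:
On the way, in this order (a step that is already met when the one before it is completed fails the run):
1. the lever has been pressed down and the orange module stands raised in the dock (value of joint eject_lever above 0.72 rad and z of module in the frame of dock between 0.045 and 0.07 m), for 0.2 s.
2. the module is held clear above the dock's pocket (height (world z) of module above 0.106 m and contact force between the fingers and module above 0.5 N), for 0.1 s.
3. the module, still held, is within 12 mm of the slot's floor (z of module in the frame of slot below 0.012 m and horizontal distance between module and slot below 0.008 m and contact force between the fingers and module above 0.5 N), for 0.05 s.
At the end, for the whole second after the job is handed in: The orange module stands upright (within 0.1 rad) and at rest in the rack's empty slot, its foot within 5 mm of the slot's floor, within 6 mm of the slot's centre and within 0.12 rad of its direction, let go; the blue module is within 12 mm of where it started (z of module in the frame of slot between -0.005 and 0.005 m and horizontal distance between module and slot below 0.006 m and angle between the x axis of module and the x axis of rack, either way round below 0.12 rad and angle between module's own z axis and vertical below 0.1 rad and linear speed of module below 0.02 m/s and contact force between the fingers and module below 0.1 N and distance of blue_module from where it was at the start of the episode below 0.012 m); the robot touches nothing.
It fails at once if the blue module is pulled or knocked out of its place (moved more than 12 mm) (distance of blue_module from where it was at the start of the episode above 0.012 m).
It also fails if it takes over 56 s, if anything falls off the work surface, if the arm or the gripper's body presses on something with over 40 N, if the wrist force passes 120 N, or if a joint passes its speed limit or range.

## Working session

There is one attempt and no reset: what is moved stays moved. The work goes in short steps, Python scripts to look and compute and a tool call to move; the robot and the scene stay as the last step left them, time stands still between calls to the robot, and variables do not carry over. Pictures are saved under pics/ and viewed, about 8 in all and at most 12, crops included, and the job is handed in when it is done.

Besides the shell and the picture viewer there is one more tool, called by a JSON object that holds its "fn" and its "kwargs", one argument or row to a line. carry_out: Moves the arm, as the interface text tells. Its arguments: {"type":"object","properties":{"deltas":{"type":"array","items":{"type":"number"}},"newtons":{"type":"number"}},"required":["deltas"]}

```bash
mkdir -p pics; python3 - <<'E'
from rig import *
import cv2,numpy as np
print(sense())
for n in ("scene","top"):
    cv2.imwrite(f"pics/{n}0.png",grab_frame(n)[:,:,::-1])
for n in ("scene","top","wrist"): print(n,calibration(n))
E
```

```text
{'time_s': 0.0, 'q': array([ 1.38260905e+00,  3.85534738e-01,  6.63671687e-03, -4.82752715e-04,
       -1.19398357e+00, -2.58622112e-01]), 'qvel': array([-0.00105365, -0.00035836, -0.0008567 , -0.00162098, -0.00050336,
        0.00099352]), 'joint_torque': array([ 4.21831930e-05, -3.90659916e+01,  1.87403762e+01,  4.21990067e+00,
        1.09803447e-02, -1.93638907e-04]), 'position': array([0.26978737, 0.56315518, 0.2384794 ]), 'orientation': array([ 1.04988393e-03,  9.75128501e-01, -2.21637696e-01, -1.87498884e-04]), 'wrist_force': array([0.08847715, 0.43748252, 0.63727352]), 'torque': array([ 0.00090856, -0.03455717, -0.0104704 ]), 'grip_width': 0.9999316015545048}
scene {'fx': 410.6278189653964, 'fy': 410.6278189653964, 'cx': 318.779186842216, 'cy': 195.34518668678655, 'R': array([[-0.885383  ,  0.46482285,  0.00605526],
       [ 0.27606276,  0.53622849, -0.79765178],
       [-0.37401378, -0.70455569, -0.60308787]]), 't': array([ 0.45137747, -0.08235982,  1.11092456])}
top {'fx': 464.1721671753791, 'fy': 464.1721671753791, 'cx': 316.73801210373944, 'cy': 193.13288404893652, 'R': array([[ 2.31723106e-02, -9.99731014e-01,  9.71570968e-04],
       [-9.96026650e-01, -2.31700155e-02, -8.59887312e-02],
       [ 8.59881127e-02,  1.02484701e-03, -9.96295636e-01]]), 't': array([0.02945525, 0.51617779, 1.14103638])}
wrist {'fx': 309.70691628693146, 'fy': 309.70691628693146, 'cx': 317.43063611887277, 'cy': 206.30268434947052, 'hand_eye': array([[-1.24867922e-03, -9.61892277e-01, -2.73425838e-01,
         7.51158846e-02],
       [ 9.99999220e-01, -1.19175789e-03, -3.74271628e-04,
         1.31045590e-03],
       [ 3.41515881e-05, -2.73426092e-01,  9.61893014e-01,
        -1.44515934e-01],
       [ 0.00000000e+00,  0.00000000e+00,  0.00000000e+00,
         1.00000000e+00]])}
```

View pics/top0.png

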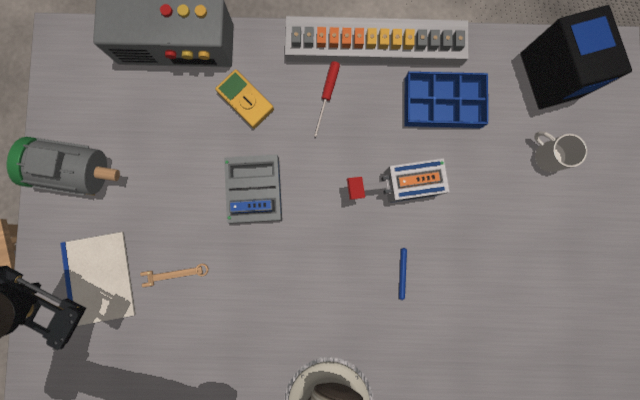

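View pics/scene0.png

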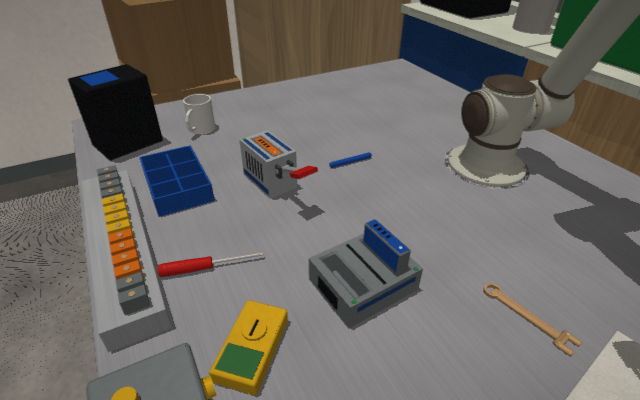

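```bash
cat > h.py <<'E'
import numpy as np, cv2
from rig import *
from scipy.spatial.transform import Rotation as Ro
def rot(o): return Ro.from_quat(np.r_[o[1:],o[0]]).as_matrix()
def wcam(s):
    "wrist camera centre and rotation (cam->world)"
    H=calibration("wrist")["hand_eye"]; R=rot(s["orientation"])
    return R@H[:3,3]+s["position"], R@H[:3,:3]
def ray(n,uv,s=None):
    c=calibration(n); d=(np.array(uv,float)-[c["cx"],c["cy"]])/c["fx"]
    if n!="wrist":
        return -c["R"].T@c["t"], c["R"].T@np.r_[d,1]
    C,R=wcam(s); th=np.hypot(*d); return C,R@np.r_[d/th*np.sin(th),np.cos(th)]
def onz(n,uv,z,s=None):
    C,d=ray(n,uv,s); return C+d*(z-C[2])/d[2]
def proj(n,X,s=None):
    c=calibration(n); X=np.atleast_2d(X)
    if n!="wrist":
        p=X@c["R"].T+c["t"]; d=p[:,:2]/p[:,2:]
    else:
        C,R=wcam(s); p=(X-C)@R; r=np.hypot(p[:,0],p[:,1]); d=p[:,:2]*(np.arctan2(r,p[:,2])/r)[:,None]
    return d*c["fx"]+[c["cx"],c["cy"]]
def shot(n,name):
    s=sense(); im=grab_frame(n)[:,:,::-1].copy(); cv2.imwrite(f"pics/{name}.png",im)
    np.save(f"pics/{name}.npy",dict(s),allow_pickle=True); return s,im
E
python3 - <<'E'
from h import *
for nm,uv,z in [("dockcorners",(388,166),.104),("",(444,160),.104),("",(448,194),.104),("",(393,201),.104),("module",(419,180),.102),("pad",(356,188),.113),
 ("rack",(225,157),.057),("",(277,154),.057),("",(281,219),.057),("",(230,224),.057),("slot",(252,170),.057),("blue",(252,206),.102)]:
    print(nm,onz("top",uv,z).round(4))
E
```

```text
dockcorners [ 0.5759 -0.124   0.104 ]
 [ 0.5932 -0.2551  0.104 ]
 [ 0.5134 -0.2644  0.104 ]
 [ 0.4941 -0.1364  0.104 ]
module [ 0.5449 -0.1971  0.102 ]
pad [ 0.5215 -0.0491  0.113 ]
rack [0.5958 0.2679 0.057 ]
 [0.6062 0.1409 0.057 ]
 [0.4476 0.1264 0.057 ]
 [0.4326 0.2492 0.057 ]
slot [0.5653 0.2007 0.057 ]
blue [0.4749 0.1913 0.102 ]
```

{"fn": "carry_out", "kwargs": {
  "deltas": [25, -33, 6, 0, 0, -0.985, 2, 25, -33, 6, 0, 0, -0.985, 2, 25, -33, 6, 0, 0, -0.985, 2, 25, -33, 6, 0, 0, -0.985, 2, 25, -33, 6, 0, 0, -0.985, 2, 25, -33, 6, 0, 0, -0.985, 2, 25, -33, 6, 0, 0, -0.985, 2, 25, -33, 6, 0, 0, -0.985, 2, 25, -33, 6, 0, 0, -0.985, 2, 25, -33, 6, 0, 0, -0.985, 2, 25, -33, 6, 0, 0, -0.985, 2, 25, -33, 6, 0, 0, -0.985, 2, 25, -33, 6, 0, 0, -0.985, 2, 25, -33, 6, 0, 0, -0.985, 2]
}}

```text
time_s: 1.27
position: [0.5193, 0.2343, 0.299]
orientation: [0.001, 0.755, -0.656, -0.0]
wrist_force: [-0.4, 0.2, -0.3]
grip_width: 0.233
```

```bash
python3 - <<'E'
from h import *
s,im=shot("wrist","w1"); print(s["time_s"],s["position"],s["orientation"],abs(s["qvel"]).max())
E
```

```text
1.2667 [0.51928408 0.23433067 0.29897459] [ 5.00775091e-04  7.54885871e-01 -6.55855925e-01 -2.77088792e-04] 0.01636432822137851
```

View pics/w1.png

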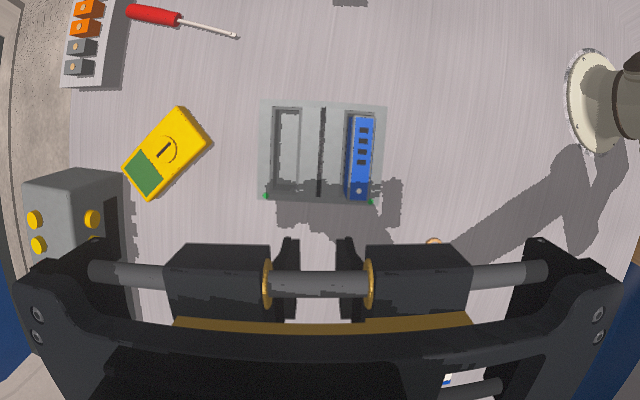

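```bash
python3 - <<'E'
import cv2
im=cv2.imread("pics/w1.png")[90:215,250:400]
cv2.imwrite("pics/w1c.png",cv2.resize(im,None,fx=4.8,fy=4.8,interpolation=cv2.INTER_CUBIC))
E
```

```text
(no output)
```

View pics/w1c.png

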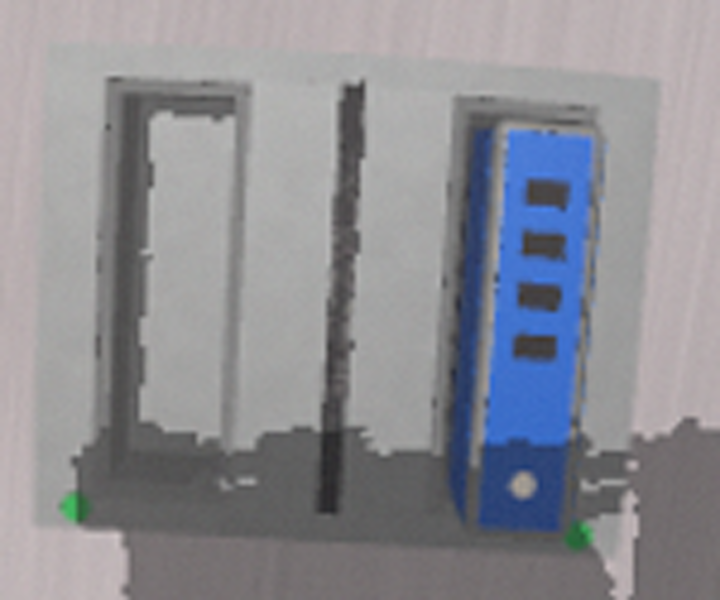

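```bash
cat >> h.py <<'E'
from scipy.optimize import least_squares
def fit(n,P,uv,p0,s=None):
    "pose (x,y,yaw) of an upright body from body points P seen at pixels uv"
    P=np.array(P,float); uv=np.array(uv,float)
    def W(p):
        c,k=np.cos(p[2]),np.sin(p[2]); return np.c_[p[0]+c*P[:,0]-k*P[:,1],p[1]+k*P[:,0]+c*P[:,1],P[:,2]]
    r=least_squares(lambda p:(proj(n,W(p),s)-uv).ravel(),p0,loss="soft_l1")
    return r.x,(proj(n,W(r.x),s)-uv)
E
python3 - <<'E'
from h import *
s=np.load("pics/w1.npy",allow_pickle=True).item()
P=[(.065,.08,.057),(.065,-.08,.057),(-.065,.08,.057),(.056,.064,.057),(.056,.026,.057),(-.056,.026,.057)]
uv=np.array([(48,42),(660,78),(35,523),(106,78),(250,83),(222,488)])/4.8+[250,90]-.4
p,r=fit("wrist",P,uv,[.52,.2,-1.45],s); print(p,r.round(1))
c,k=np.cos(p[2]),np.sin(p[2]); print("slot",p[0]-k*.045,p[1]+c*.045,"blue",p[0]+k*.045,p[1]-c*.045)
E
```

```text
[ 0.51999917  0.197643   -1.4916482 ] [[-0.6 -0.5]
 [ 0.3  0.1]
 [-0.9  0.4]
 [-0.3 -0.6]
 [ 0.3 -0.5]
 [ 1.6  3.3]]
slot 0.5648582894450459 0.2012009464868213 blue 0.475140041455134 0.19408505036471108
```

{"fn": "carry_out", "kwargs": {
  "deltas": [1.6, -28, 0, 0, 0, 0, 1, 1.6, -28, 0, 0, 0, 0, 1, 1.6, -28, 0, 0, 0, 0, 1, 1.6, -28, 0, 0, 0, 0, 1, 1.6, -28, 0, 0, 0, 0, 1, 1.6, -28, 0, 0, 0, 0, 1, 1.6, -28, 0, 0, 0, 0, 1, 1.6, -28, 0, 0, 0, 0, 1, 1.6, -28, 0, 0, 0, 0, 1, 1.6, -28, 0, 0, 0, 0, 1]
}}

```text
time_s: 2.15
position: [0.5359, -0.0453, 0.2994]
orientation: [0.0, 0.755, -0.656, -0.0]
wrist_force: [-0.3, 1.0, 0.7]
grip_width: 0.117
```

```bash
python3 - <<'E'
from h import *
s,im=shot("wrist","w2"); print(s["time_s"],s["position"],s["orientation"],abs(s["qvel"]).max())
cv2.imwrite("pics/w2c.png",cv2.resize(im[20:240,190:450],None,fx=2.7,fy=2.7,interpolation=cv2.INTER_CUBIC))
E
```

```text
2.15 [ 0.53593075 -0.04525485  0.29937607] [ 8.16568822e-06  7.54953162e-01 -6.55778690e-01 -1.82617957e-04] 0.018633213638183942
```

View pics/w2c.png

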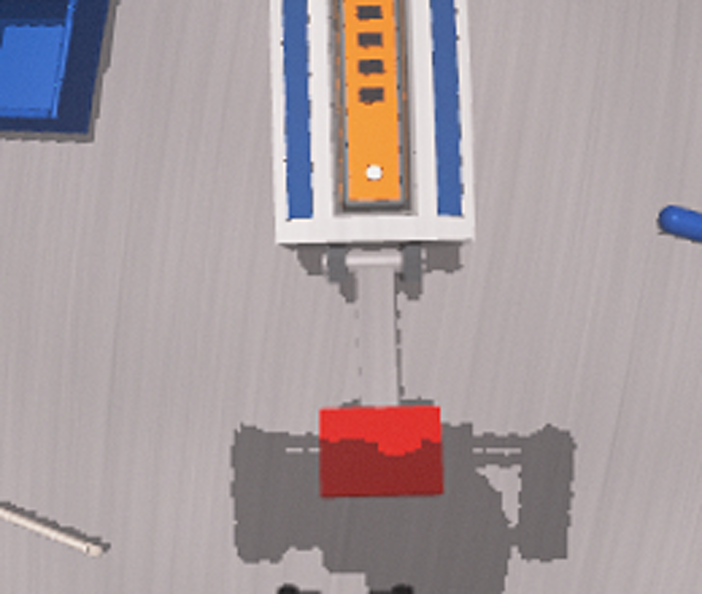

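```bash
python3 - <<'E'
from h import *
s=np.load("pics/w2.npy",allow_pickle=True).item()
P=[(-.064,.04,.104),(-.064,-.04,.104),(-.052,.015,.104),(-.052,-.015,.104),(-.1317,.025,.1057),(-.1317,-.025,.1057),(-.1649,.025,.1197),(-.1649,-.025,.1197)]
uv=np.array([(275,243),(473,240),(335,213),(413,213),(319,407),(439,405),(320,497),(443,494)])/2.7+[190,20]-.3
p,r=fit("wrist",P,uv,[.54,-.2,-1.43],s); print(p,r.round(1))
p,r=fit("wrist",P[:4],uv[:4],[.54,-.2,-1.43],s); print(p,r.round(1))
c,k=np.cos(p[2]),np.sin(p[2])
for x in(-.072,-.148,-.157): print(x,p[:2]+[c*x,k*x])
E
```

```text
[ 0.54642818 -0.19798965 -1.40446792] [[ 0.   0.5]
 [ 0.3  0.2]
 [ 0.6 -0.1]
 [-0.5 -0.6]
 [-0.5  0.6]
 [ 0.2  0.3]
 [-0.2 -0.4]
 [ 0.1 -0.5]]
[ 0.5461536  -0.19801396 -1.4110693 ] [[-0.1  0.3]
 [ 0.2  0.4]
 [ 0.5 -0.2]
 [-0.6 -0.5]]
-0.072 [ 0.53470209 -0.12693047]
-0.148 [ 0.52261439 -0.05189789]
-0.157 [ 0.52118295 -0.04301245]
```

{"fn": "carry_out", "kwargs": {
  "deltas": [-1.5, -0.3, -4, 0, 0, 0.026, 0, -1.5, -0.3, -8, 0, 0, 0.026, 0, -1.5, -0.3, -12, 0, 0, 0.026, 0, -1.5, -0.3, -15, 0, 0, 0.026, 0, -1.5, -0.3, -15.5, 0, 0, 0.026, 0, -1.5, -0.3, -16.2, 0, 0, 0.026, 0, -1.5, -0.3, -17, 0, 0, 0.026, 0, -1.5, -0.3, -17.8, 0, 0, 0.026, 0, -1.5, -0.3, -18.6, 0, 0, 0.026, 0, -1.5, -0.3, -19.4, 0, 0, 0.026, 0, -1.5, -0.3, -20.2, 0, 0, 0.026, 0, -1.5, -0.3, -21, 0, 0, 0.026, 0, -1.5, -0.3, -21.6, 0, 0, 0.026, 0, -1.5, -0.3, -22.2, 0, 0, 0.026, 0, -1.5, -0.3, -22.7, 0, 0, 0.026, 0, -1.5, -0.3, -23, 0, 0, 0.026, 0, -1.5, -0.3, -23, 0, 0, 0.026, 0]
}}

```text
time_s: 3.62
position: [0.5248, -0.049, 0.0729]
orientation: [-0.003, 0.764, -0.646, 0.003]
wrist_force: [0.5, -1.6, 5.6]
grip_width: 0.006
```

{"fn": "carry_out", "kwargs": {
  "deltas": [0, 0, -0.3, 0, 0, 0, 0, 0, 0, -0.6, 0, 0, 0, 0, 0, 0, -0.6, 0, 0, 0, 0, 0, 0, -0.6, 0, 0, 0, 0]
}}

```text
time_s: 3.95
position: [0.5252, -0.0491, 0.0684]
orientation: [-0.003, 0.764, -0.645, 0.004]
wrist_force: [-1.2, -2.1, 14.1]
grip_width: 0.007
```

{"fn": "carry_out", "kwargs": {
  "deltas": [0, 0, -0.3, 0, 0, 0, 0, 0, 0, -0.5, 0, 0, 0, 0, 0, 0, -0.5, 0, 0, 0, 0, 0, 0, -0.5, 0, 0, 0, 0]
}}

```text
time_s: 4.28
position: [0.5255, -0.0492, 0.0677]
orientation: [-0.003, 0.764, -0.645, 0.005]
wrist_force: [-10.9, 1.2, 41.3]
grip_width: 0.004
```

{"fn": "carry_out", "kwargs": {
  "deltas": [0, 0, 4, 0, 0, 0, 0, 0, 0, 8, 0, 0, 0, 0, 0, 0, 12, 0, 0, 0, 2, 0.5, -2.5, 15, 0, 0, 0, 5, 0.9, -5.5, 18, 0, 0, 0, 5, 1.5, -9, 20, 0, 0, 0, 5, 1.5, -9, 21, 0, 0, 0, 5, 1.5, -9, 21, 0, 0, 0, 5, 1.5, -9, 21, 0, 0, 0, 5, 1.5, -9, 21, 0, 0, 0, 5]
}}

```text
time_s: 5.12
position: [0.5355, -0.1384, 0.2679]
orientation: [0.0, 0.763, -0.646, -0.001]
wrist_force: [-0.0, 0.4, -0.6]
grip_width: 0.518
```

```bash
python3 - <<'E'
from h import *
s,im=shot("wrist","w3"); print(s["time_s"],s["position"],s["orientation"],abs(s["qvel"]).max(),s["wrist_force"])
cv2.imwrite("pics/w3c.png",cv2.resize(im[:,160:480],None,fx=1.5,fy=1.5,interpolation=cv2.INTER_CUBIC))
E
```

```text
5.1167 [ 0.53551894 -0.13837134  0.2679087 ] [ 8.07167404e-05  7.63257054e-01 -6.46094667e-01 -5.86700512e-04] 0.015582526405016017 [-0.03964655  0.44082092 -0.58342157]
```

View pics/w3c.png

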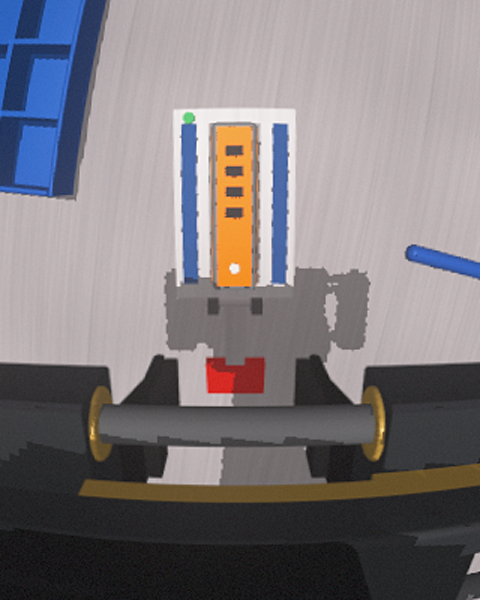

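```bash
python3 - <<'E'
from h import *
s=np.load("pics/w3.npy",allow_pickle=True).item()
im=cv2.imread("pics/w3.png")
uv=np.array([(175,109),(295,109)])/1.5+[160,0]-.2
p,r=fit("wrist",[(.064,.04,.104),(.064,-.04,.104)],uv,[.546,-.198,-1.405],s);print(p,r)
# orange top: mask -> min-area rectangle rays on z=.143
h=cv2.cvtColor(im,cv2.COLOR_BGR2HSV); m=cv2.inRange(h,(8,150,120),(20,255,255)); m[:60]=0;m[200:]=0
c=max(cv2.findContours(m,0,2)[0],key=cv2.contourArea)
for z in(.137,.143):
    q=np.array([onz("wrist",x,z,s)[:2] for x in c[:,0]],np.float32)
    (ctr,wh,a)=cv2.minAreaRect(q*1000); print(z,ctr,wh,a)
E
```

```text
[ 0.54587163 -0.19845308 -1.40684542] [[-7.28528689e-01 -1.26409716e-03]
 [ 7.27562934e-01 -3.89151774e-04]]
0.137 (546.191162109375, -198.31561279296875) (20.05736541748047, 95.45977020263672) 9.40030574798584
0.143 (546.226806640625, -198.64610290527344) (19.6203670501709, 93.37980651855469) 9.400320053100586
```

{"fn": "carry_out", "kwargs": {
  "deltas": [0.55, -3, 0, 0, 0, 0, 5, 1.05, -6, 0, 0, 0, 0, 5, 1.05, -6, -3, 0, 0, 0, 5, 1.05, -6, -6.5, 0, 0, 0, 5, 1.05, -6, -10, 0, 0, 0, 5, 1.05, -6, -12.5, 0, 0, 0, 5, 1.05, -6, -14, 0, 0, 0, 5, 1.05, -6, -14, 0, 0, 0, 5, 1.05, -6, -14, 0, 0, 0, 5, 1.05, -6, -14, 0, 0, 0, 2, 1.05, -6, -14, 0, 0, 0, 2, 1.05, -6, -14, 0, 0, 0, 2, 1.05, -6, -14, 0, 0, 0, 2, 1.05, -6, -14, 0, 0, 0, 2, 1.05, -6, -14, 0, 0, 0, 2, 1.05, -6, -14, 0, 0, 0, 2],
  "newtons": 30
}}

```text
time_s: 6.5
position: [0.5469, -0.1994, 0.1293]
orientation: [-0.0, 0.763, -0.646, 0.001]
wrist_force: [0.3, 1.1, 3.5]
grip_width: 0.296
```

{"fn": "carry_out", "kwargs": {
  "deltas": [0, 0, 0.6, 0, 0, 0, 2, 0, 0, 1.4, 0, 0, 0, 2, 0, 0, 2.4, 0, 0, 0, 2, 0, 0, 3.6, 0, 0, 0, 2, 0, 0, 5, 0, 0, 0, 2, 0, 0, 6.5, 0, 0, 0, 2, 0, 0, 8, 0, 0, 0, 2, 0, 0, 9, 0, 0, 0, 2, 0, 0, 9, 0, 0, 0, 2, 0, 0, 9, 0, 0, 0, 2, 0, 0, 9, 0, 0, 0, 2]
}}

```text
time_s: 7.42
position: [0.5458, -0.1991, 0.2176]
orientation: [0.0, 0.763, -0.647, -0.001]
wrist_force: [-0.3, -0.1, -2.9]
grip_width: 0.292
```

```bash
python3 - <<'E'
from h import *
s=sense(); print(s["position"],s["orientation"],s["wrist_force"],s["grip_width"])
s,im=shot("wrist","w4"); cv2.imwrite("pics/w4c.png",im)
E
```

```text
[ 0.54577694 -0.19913748  0.2175617 ] [ 3.18514040e-04  7.62849874e-01 -6.46574799e-01 -9.99319416e-04] [-0.27261365 -0.1201517  -2.93407228] 0.29200205359180315
```

View pics/w4c.png

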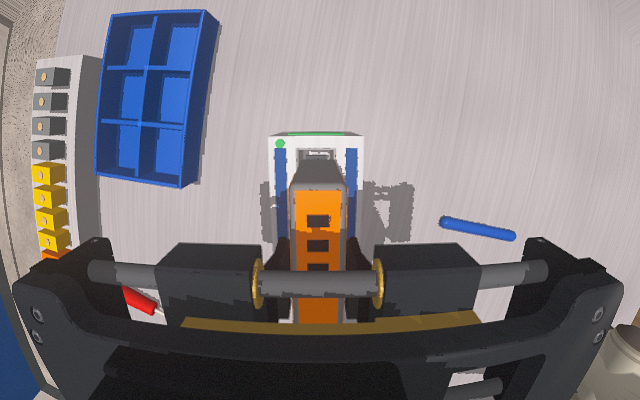

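{"fn": "carry_out", "kwargs": {
  "deltas": [0.2, 3, 0, 0, 0, -0.02, 2, 0.4, 7, 0, 0, 0, -0.04, 2, 0.6, 11, 0, 0, 0, -0.06, 2, 0.8, 15, 0, 0, 0, -0.085, 2, 1, 19, 0, 0, 0, -0.085, 2, 1.2, 23, 0, 0, 0, -0.085, 2, 1.4, 27, 0, 0, 0, -0.085, 2, 1.6, 31, 0, 0, 0, -0.085, 2, 1.8, 34.5, 0, 0, 0, -0.085, 2, 1.9, 37.5, 0, 0, 0, -0.085, 2, 1.9, 39, 0, 0, 0, -0.085, 2, 1.9, 40, -1, 0, 0, -0.085, 2, 1.9, 40, -3, 0, 0, -0.085, 2, 1.9, 40, -5, 0, 0, -0.085, 2, 1.9, 40, -6, 0, 0, -0.085, 2, 1.9, 40, -6, 0, 0, -0.085, 2, 1.9, 40, -6, 0, 0, -0.085, 2, 1.9, 40, -6, 0, 0, -0.085, 2]
}}

```text
time_s: 8.97
position: [0.5664, 0.2004, 0.1595]
orientation: [-0.001, 0.735, -0.678, 0.001]
wrist_force: [0.0, 0.1, -2.6]
grip_width: 0.295
```

```bash
python3 - <<'E'
from h import *
s,im=shot("wrist","w5"); print(s["position"],s["orientation"],s["wrist_force"],s["grip_width"])
# overlay predicted rack outline and slot mouth, rack pose from w1
p=[.52,.1976,-1.4916]; c,k=np.cos(p[2]),np.sin(p[2])
S=4; o=np.array([220,60]); b=cv2.resize(im[60:210,220:420],None,fx=S,fy=S,interpolation=cv2.INTER_CUBIC)
for P in [[(.065,.08),(.065,-.08),(-.065,-.08),(-.065,.08)],[(.056,.064),(.056,.026),(-.056,.026),(-.056,.064)]]:
    W=np.array([(p[0]+c*x-k*y,p[1]+k*x+c*y,.057) for x,y in P])
    uv=proj("wrist",W,s); print(uv.round(1).tolist()); cv2.polylines(b,[((uv-o+.5)*S).astype(int)],True,(0,0,255),1)
cv2.imwrite("pics/w5c.png",b)
E
```

```text
[0.56638866 0.20035309 0.1595421 ] [-7.98157858e-04  7.34662758e-01 -6.78431817e-01  5.14719932e-04] [ 0.02113316  0.12386744 -2.56727787] 0.2949310662519414
[[275.1, 136.0], [464.9, 140.8], [448.0, 277.6], [280.7, 281.8]]
[[295.2, 146.9], [342.8, 146.9], [340.0, 273.4], [297.8, 273.4]]
```

View pics/w5c.png

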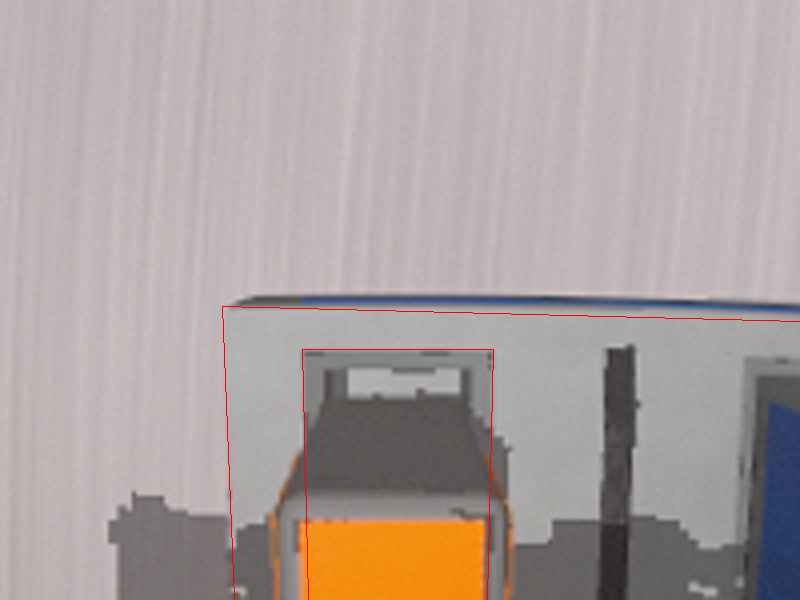

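```bash
python3 - <<'E'
from h import *
s=np.load("pics/w5.npy",allow_pickle=True).item()
k=s["position"]; R=rot(s["orientation"]); print(R[:,2])
# module in tool coords: x axis=tool x, top at TCP+.0139 behind => z tool -.014..+.076 ; front bottom edge with 3mm rounding
for dx in (0,.001):
  for zt in(.073,.076):
    for y in(.013,-.013): print(dx,zt,proj("wrist",k+R@[.05+dx,y,zt],s).round(1)/1, ((proj("wrist",k+R@[.05+dx,y,zt],s)-[220,60]+.5)*4).round(0))
print(onz("wrist",[220+398.5/4-.5,60+399/4-.5],k[2]-.075,s), k+R@[.05,0,.075])
E
```

```text
[ 1.83928250e-03  4.74348949e-04 -9.99998196e-01]
0 0.073 [[335.3 157.6]] [[463. 392.]]
0 0.073 [[298.5 157.6]] [[316. 392.]]
0 0.076 [[335.1 157.1]] [[462. 390.]]
0 0.076 [[298.7 157.1]] [[317. 390.]]
0.001 0.073 [[335.3 156.2]] [[463. 387.]]
0.001 0.073 [[298.4 156.2]] [[316. 387.]]
0.001 0.076 [[335.1 155.7]] [[462. 385.]]
0.001 0.076 [[298.7 155.7]] [[317. 385.]]
[0.56879794 0.15189567 0.0845421 ] [0.5704996  0.15054677 0.0845259 ]
```

{"fn": "carry_out", "kwargs": {
  "deltas": [0, -0.05, -0.8, 0, 0, 0, 2, 0, -0.05, -1.6, 0, 0, 0, 2, 0, -0.05, -2.4, 0, 0, 0, 2, 0, -0.05, -3.0, 0, 0, 0, 2, 0, -0.05, -3.5, 0, 0, 0, 2, 0, -0.05, -4, 0, 0, 0, 2, 0, -0.05, -4, 0, 0, 0, 2]
}}

```text
time_s: 9.6
position: [0.5648, 0.1998, 0.117]
orientation: [0.001, 0.735, -0.678, -0.0]
wrist_force: [-0.2, 0.5, -3.8]
grip_width: 0.297
```

Inside the mouth with no contact force; continue down.

{"fn": "carry_out", "kwargs": {
  "deltas": [0, 0, -0.6, 0, 0, 0, 2, 0, 0, -1.2, 0, 0, 0, 2, 0, 0, -1.7, 0, 0, 0, 2, 0, 0, -2.2, 0, 0, 0, 2, 0, 0, -2.6, 0, 0, 0, 2, 0, 0, -2.9, 0, 0, 0, 2, 0, 0, -2.9, 0, 0, 0, 2, 0, 0, -2.9, 0, 0, 0, 2]
}}

```text
time_s: 10.27
position: [0.5656, 0.2001, 0.0894]
orientation: [0.0, 0.735, -0.678, 0.0]
wrist_force: [-0.7, -0.1, -2.8]
grip_width: 0.295
```

{"fn": "carry_out", "kwargs": {
  "deltas": [0, 0, -0.2, 0, 0, 0, 2, 0, 0, -0.4, 0, 0, 0, 2, 0, 0, -0.4, 0, 0, 0, 2, 0, 0, -0.4, 0, 0, 0, 2]
}}

```text
time_s: 10.6
position: [0.5662, 0.2005, 0.0882]
orientation: [-0.001, 0.735, -0.678, 0.001]
wrist_force: [-3.1, -1.4, 7.1]
grip_width: 0.296
```

{"fn": "carry_out", "kwargs": {
  "deltas": [0, 0, 0.2, 0, 0, 0, 2, 0, 0, 0.2, 0, 0, 0, 5, 0, 0, 0.2, 0, 0, 0, 5, 0, 0, 0.2, 0, 0, 0, 5, 0, 0, 0.2, 0, 0, 0, 5, 0, 0, 0.2, 0, 0, 0, 5, 0, 0, 2, 0, 0, 0, 5, 0, 0, 5, 0, 0, 0, 5, 0, 0, 9, 0, 0, 0, 5, 0, 3, 13, 0, 0, 0, 5, 0, 5, 16, 0, 0, 0, 5, 0, 6, 18, 0, 0, 0, 5, 0, 6, 18, 0, 0, 0, 5, 0, 6, 18, 0, 0, 0, 5]
}}

```text
time_s: 11.77
position: [0.5658, 0.2612, 0.267]
orientation: [-0.002, 0.735, -0.678, 0.0]
wrist_force: [0.1, 0.1, -2.0]
grip_width: 0.576
```

```bash
python3 - <<'E'
from h import *
s,im=shot("wrist","w6"); print(s["position"],s["orientation"],s["wrist_force"],s["grip_width"])
h=cv2.cvtColor(im,cv2.COLOR_BGR2HSV)
for nm,lo,hi in(("orange",(8,150,80),(20,255,255)),("blue",(100,130,60),(125,255,255))):
    m=cv2.inRange(h,lo,hi); m[230:]=0; m[:,:220]=0; m[:,480:]=0
    c=max(cv2.findContours(m,0,2)[0],key=cv2.contourArea)
    q=np.array([onz("wrist",x,.102,s)[:2] for x in c[:,0]],np.float32); print(nm,cv2.minAreaRect(q*1000))
_,t=shot("scene","s6")
cv2.imwrite("pics/s6c.png",np.vstack([cv2.resize(im[70:230,220:480],(520,320)),cv2.resize(t[200:335,290:440],(520,280))[:270]]))
E
```

```text
[0.56575445 0.26116871 0.26696801] [-1.64764072e-03  7.35173855e-01 -6.77876591e-01  1.21856760e-04] [ 0.08188455  0.08688592 -2.00017339] 0.5760745316052605
orange ((565.0887451171875, 200.9334716796875), (19.857629776000977, 92.89256286621094), 4.458686828613281)
blue ((474.92791748046875, 193.98464965820312), (19.832687377929688, 93.08627319335938), 4.735058307647705)
```

View pics/s6c.png

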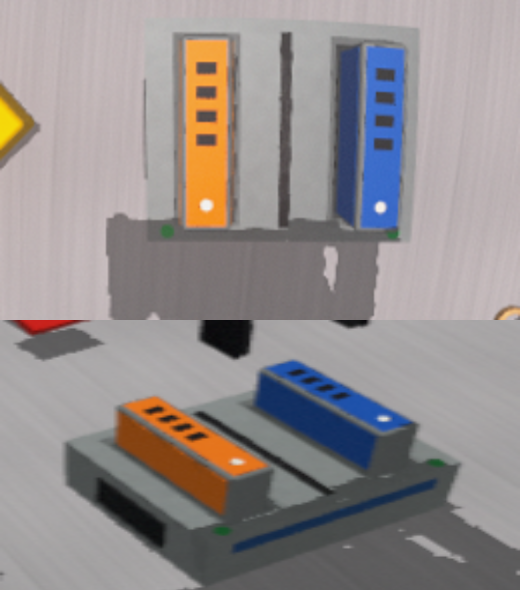

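```bash
python3 -c "
from rig import *
s=sense(); print(s['wrist_force'],abs(s['qvel']).max(),s['time_s']); print(hand_in())"
```

```text
[ 0.23231853 -0.30270575 -0.68258804] 0.01613947135289962 11.8667
the job is handed in; nothing more can be done
None
```

I pressed the eject lever down to its stop, lifted the raised orange module out and held it down into the rack's empty slot until it touched the floor. I then let go, backed the arm away and handed the job in at about 11.9 s; no verdict is reported.

- **Lever:** at the bottom the force jumped to 41 N with under 1 mm of further travel, so I took that as the stop. The next picture showed the module raised. That 41 N came from the closed fingertips. It is far under the 120 N wrist limit, but just over the 40 N limit, which I took to cover only the arm and gripper body.
- **Seating:** the module touched the floor at the height I expected, within about 1 mm.
- **Orange module:** after release it measured (0.5651, 0.2009) m, within 0.5 mm of the slot centre and under 0.01 rad off its direction. It appears the same height as the blue one.
- **Blue module:** it measured (0.4749, 0.1940) m, where the rack pose puts that slot, so it does not appear to have moved.
- **Gripper:** it was open and clear of everything.
- **One odd reading:** the wrist force still showed -2 N just after the arm backed away, but it settled to -0.7 N before I handed in.

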